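# Weigh the hanging planter and mark its weight

## Task

Weigh the hanging planter before it is packed: take it by its handle, hang it on the spring scale's double hook and let the spring take the weight gently, without dropping or jerking, then let go. Once it hangs still, slide the scale's marker level with the pointer and leave it there, with the planter still hanging and the other things on the table left where they are.

Things in the scene. Friction and masses are not known exactly. Their poses are not given: they have to be found in the camera images.
- planter: grey-brown clay pot, 85 mm high, 72 mm wide at the foot and 100 at the rim, with a rigid upright wire handle; 0.25 to 0.83 kg, unknown. Origin under its centre, z up. The handle lies in the pot's y-z plane: uprights at y = +54 and -54 mm and a straight top wire along y, 7 mm thick, its axis 170 mm above the underside (85 above the rim).
- handle_mid (a point): middle of the planter's top wire, on the wire's axis, with the planter's axes (y along the wire). A round wooden sleeve, 14 mm thick and 40 mm long, sits here: the place to grip. The bare wire at both sides of it is to lie on the two prongs; the sleeve fits between them with 6 mm to spare each side.
- scale_stand: grey spring scale, fixed: base 150 x 200 x 18 mm, a square steel column 350 mm high (26 x 34 mm). Origin on the table under the column's axis. The double hook sticks out to its own -x; the marker with its handle stands out to its own +y, on a thin rod 55 mm from the column's axis (rod and its bracket end 304 mm above the table).
- hook_seat (a point): where handle_mid lies when hung; stand's axes; 130 mm out from the column's axis, 272 mm high when empty; sinks with the hook. Double hook: two V prongs of 8 mm bar at y = +30 and -30 mm (52 mm free between), bottoms here. Each rises to -x to a free tip (32 mm out, 22 mm up) and to +x to a cross bar (75 mm away, 37 mm up). The top wire, along y, comes in over the tips from -x and down into the Vs.
- scale (a joint): how far the load has pulled the hook and pointer down, m: 0 when empty, at most 0.095; 0.089 m per kg (spring of 110 N/m), so 0.022 to 0.074 under the planter alone. It bobs for a second or two when let go. Delicate: a hook that goes faster than about 0.15 m/s, as when a load is let go before the spring carries it, has been jerked.
- pointer_tip (a point): tip of the black pointer that goes down with the hook beside the column, over a scale of ticks 5 mm apart; 250 mm above the table when empty.
- marker (a joint): how far the marker has been slid down its rod, m: 0 to 0.09; it starts near the top. At equal values of this and the scale joint the marker is level with the pointer. It slides with about 3 N of friction and stays where it is left.
- marker_tip (a point): black index line of the marker, facing the pointer; to be brought to the height of the pointer's tip.
- marker_grip (a point): where to grip the marker: on its handle, a level bar along the stand's y, 12 mm thick (in the stand's x) and 20 mm high; this point is at mid height, 22 mm from its free end, 128 mm from the column's axis; with the stand's axes. Take it from above, fingers on its two sides.
- cup: bystander: clay cup without handle, 100 mm high, 80 mm wide; origin under its centre
- brown_bowl: bystander: brown glazed bowl, 70 mm high, 100 mm wide; origin under its centre
- tape_roll: bystander: roll of packing tape lying flat, 90 mm wide, 45 mm high; origin under its centre
- foam_block: bystander: foam block 60 x 110 x 50 mm; origin under its centre
- brush: bystander: hand brush lying flat
- carton: bystander: small carton 120 x 90 x 70 mm; origin under its centre
- saucer: bystander: clay saucer, 120 mm wide, 18 mm high; origin under its centre
Not all that is in view belongs to the job. Leave any orange or purple look-alike of the planter alone.

How it is judged:
On the way:
1. the planter hangs free on the double hook, let go and still, and the marker has not been moved yet (distance between handle_mid and hook_seat below 0.012 m and contact force between each of the arm, the fingers and planter below 0.05 N and value of joint scale above 0.015 m and velocity of joint scale between -0.015 and 0.015 m/s and linear speed of planter below 0.04 m/s and value of joint marker below 0.016 m), for 0.3 s.
At the end, for the whole second after the job is handed in: The planter hangs free and still with its top wire in both prongs of the hook (middle of the wire within 12 mm of the hook seat, under 40 mm/s; scale moving under 15 mm/s), and the marker's index is within 4 mm of the pointer's height (distance between handle_mid and hook_seat below 0.012 m and value of joint scale above 0.015 m and velocity of joint scale between -0.015 and 0.015 m/s and linear speed of planter below 0.04 m/s and z of marker_tip in the frame of pointer_tip between -0.004 and 0.004 m); the robot touches nothing.
It fails at once if the scale is jerked: its hook moves faster than 0.16 m/s up or down (velocity of joint scale above 0.16 m/s or velocity of joint scale below -0.16 m/s).
It fails at once if a bystander is moved by more than 30 mm (distance of any of cup, brown_bowl, tape_roll, foam_block, brush, carton, saucer from where it was at the start of the episode above 0.03 m).
It also fails if it takes over 70 s, if anything falls off the work surface, if the arm or the gripper's body presses on something with over 40 N, if the wrist force passes 120 N, or if a joint passes its speed limit or range.

## Robot

A 6-joint arm with a two-finger parallel gripper is mounted at the origin on the work surface. World frame = base frame: x ahead of the robot, y to its left, z up, the work surface at z = 0. Lengths are in m, angles in rad, forces in N, time in s.
With the tool pointing down it reaches from about 0.325 to 1 m from the base axis. Payload 5.1 kg.
Tool frame: the origin (TCP) lies on the centre line of the jaws, within the pads' length; the fingertips stand 8 mm ahead of it and the grasp point (between the pads) lies 11 mm behind it; z points along the fingers, x is the direction in which the jaws open and shut, and the axes are right-handed (so a half turn about z gives the same grasp; the last joint's range is limited). The gripper opens to 85 mm and grips with 20 to 120 N. Pads are 22 mm wide; open, the fingers measure 114 mm over their backs; the gripper's body (76 mm by 85 mm) begins 54 mm behind the grasp point. The pads swing forward as they close: fully open they stand 13 mm farther back than shut.
Start: joints at [-1.416, 0.124, 1.65, -0, 1.367, -0.083], TCP at [0.153, -0.632, 0.239] pointing down, gripper open.
Joint ranges: [-2.61, 2.61], [-1.02, 2.33], [0.03, 2.71], [-1.35, 4.49], [0.32, 2.68], [-2.91, 2.91]. Speed limits (rad/s): [2.57, 2.57, 3.14, 3.14, 3.14, 3.14].

## Interface

Orientations are given as a unit quaternion [x, y, z, w].
In Python, from cell import robot gives the robot as it stands.
- The arm moves only by the tool servo_tool, never from a script. Its argument "plan" is a list that holds one entry, the list of rows, each a list of 5 numbers: the shift along the tool's x, y, z in mm, then the turn about the tool's z in degrees, then the opening, from -1 (shut) to 1 (fully open), so that 0 is half open. A call has 1 to 20 rows; each row is the pose to reach, as a shift and turn from the pose measured when the call began, along the tool's axes at that moment; what a row does not reach only later rows make up. A row lasts 1/12 s, in which the tool goes at most 41.7 mm and 7.16 degrees, less where a joint would pass 70% of its speed; a pose out of reach is approached as far as the arm can. A call with a gripper value outside its range is refused whole. The fingers move at their own pace and stop on an object; "force" is the grip in N (left out, the last holds). Time passes only in rows, so rows that repeat a pose let the fingers close. It gives the time, the measured TCP pose, the force and the opening at its end, in the units of the state.
- robot.get_state(): the state, without advancing time (a new reading comes with each control period).
- robot.capture(name): name is "scene" or "top"; returns the picture (400x640x3 uint8, red, green, blue); there is no depth.
- robot.calibration(name): a dict with "vertical_fov" (degrees; the focal length in pixels is half the picture's height over the tangent of half this angle, whatever the lens; pixels are square), "cx", "cy" (the principal point, pixels), "pose" (4x4, takes a point from camera to world coordinates). Camera axes: x right, y up, looking along -z (the intrinsics and any distortion apply to the point x, -y, -z); pixel columns grow to the right and rows downward; lengths in m; the calibration is good to about 2 mm. A picture is of the moment at which its call begins. calibration takes no time and is no camera call.
- robot.finish_job(): hands the job in, once; it reports no verdict.
Trained networks look in the newest picture that a camera, given by its name, has taken for a name from the list of things; names that differ only in an ending like _2 or _b are one class to them, and where a whole thing is asked for, a point or a joint stands for the part that bears it (a point fixed in the world has none). Each returns a list of dicts, best first, with "confidence" (0 to 1); they miss things now and then, are a little off and sometimes report something else, mostly with a low value. They report only what shows in the picture. A call takes as long as a camera call. They do not tell look-alikes from the thing itself.
- robot.search_frame(name, camera): "bbox" ([left, top, width, height] in pixels, round what is visible of it).
The state is a dict: "time": time; "joint_positions": joint angles; "dq": joint speeds; "tau": joint torques, N m; "tool_pos": TCP position; "tool_rot": TCP orientation; "ft_force": force on the tool from outside, world axes, zero at the start; "wrist_torque": the same for the moment, N m; "width": finger opening in m.
Only numpy, scipy, OpenCV 4.12 (cv2) and the standard library are available. Lean on these libraries where they do the work, as an engineer would, in place of code of your own. Each camera call takes 0.05 s, during which the arm holds its last target.

## Working session

There is one attempt and no reset: what is moved stays moved. The work goes in short steps, Python scripts to look and compute and a tool call to move; the robot and the scene stay as the last step left them, time stands still between calls to the robot, and variables do not carry over. Pictures are saved under pics/ and viewed, and the job is handed in when it is done.

Besides the shell and the picture viewer there is one more tool, called after "Request:" as a command line: name --argument value ..., lists and objects as JSON in quotes. servo_tool: Moves the arm, as the interface text tells. Its arguments: {"type":"object","properties":{"plan":{"type":"array","items":{"type":"array","items":{"type":"array","items":{"type":"number"}}}},"force":{"type":"number"}},"required":["plan"]}

```bash
ls; mkdir -p pics
python3 - <<'E'
from cell import robot
import cv2,json
for n in ("scene","top"):
    im=robot.capture(n); cv2.imwrite(f"pics/{n}0.png",im[:,:,::-1])
    c=robot.calibration(n); print(n,c)
    for k in ("planter","handle_mid","scale_stand","hook_seat","marker","marker_grip","pointer_tip","marker_tip"):
        print(k,[(d['bbox'],round(d['confidence'],2)) for d in robot.search_frame(k,n)])
print(robot.get_state())
E
```

```text
pics
scene {'vertical_fov': 56.014203336518904, 'cx': 319.14404184715806, 'cy': 194.87548269133816, 'pose': array([[ 0.14386879, -0.77268357,  0.61827329,  1.39413765],
       [ 0.98957635,  0.1083171 , -0.09490028, -0.15700597],
       [ 0.00635832,  0.62548182,  0.78021284,  1.22074921],
       [ 0.        ,  0.        ,  0.        ,  1.        ]])}
planter [([269.7, 153.9, 24.5, 45.9], 0.84), ([166.7, 227.1, 38.8, 43.6], 0.63), ([296.0, 234.3, 22.8, 29.2], 0.63), ([258.0, 194.7, 27.2, 44.0], 0.57)]
handle_mid [([256.9, 195.3, 28.5, 42.6], 0.65), ([271.9, 153.5, 20.5, 41.7], 0.61), ([170.2, 224.0, 33.5, 46.7], 0.56), ([321.7, 176.7, 21.0, 24.1], 0.33), ([296.2, 232.5, 21.6, 31.6], 0.28), ([333.1, 163.9, 48.0, 18.3], 0.2)]
scale_stand [([335.2, 155.6, 65.2, 86.4], 0.83)]
hook_seat [([361.6, 163.1, 16.5, 19.0], 0.84), ([371.3, 153.1, 5.4, 10.2], 0.23)]
marker [([373.0, 152.1, 7.6, 12.3], 0.55)]
marker_grip []
pointer_tip [([333.1, 160.3, 49.4, 27.4], 0.54)]
marker_tip []
top {'vertical_fov': 53.46529265511315, 'cx': 321.65141272821614, 'cy': 197.09848463988195, 'pose': array([[-1.955
[... 848 characters left out ...]
'time': 0.9, 'joint_positions': array([-1.41562964e+00,  1.23767095e-01,  1.65027560e+00, -5.25228963e-06,
        1.36746989e+00, -8.25978395e-02]), 'dq': array([-1.04574576e-03,  1.64158083e-03,  8.66955317e-04,  1.09401289e-06,
        9.79979643e-04,  9.83974953e-04]), 'tau': array([-2.25067939e-03, -4.23592687e+01, -3.65760505e+01, -1.60882719e-04,
        5.03658248e-04, -1.26774069e-05]), 'tool_pos': array([ 0.15306765, -0.6317265 ,  0.23935797]), 'tool_rot': array([ 7.85980809e-01, -6.18250893e-01,  2.75651978e-05,  2.91463963e-05]), 'ft_force': array([ 0.12557967,  0.30983285, -0.17659383]), 'wrist_torque': array([-0.02249865, -0.08509554, -0.00625978]), 'width': 0.0853155267012804}
```

Run:
```python
import cv2
a=cv2.imread("pics/scene0.png");b=cv2.imread("pics/top0.png")
cv2.imwrite("pics/s_crop.png",cv2.resize(a[120:300,150:420],None,fx=2.96,fy=2.96,interpolation=cv2.INTER_CUBIC))
cv2.imwrite("pics/t_crop.png",cv2.resize(b[130:300,230:490],None,fx=3,fy=3,interpolation=cv2.INTER_CUBIC))
```

```text
(no output)
```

View pics/scene0.png

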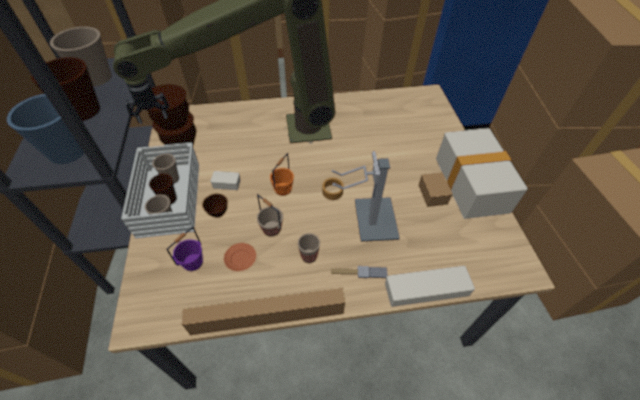

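View pics/top0.png

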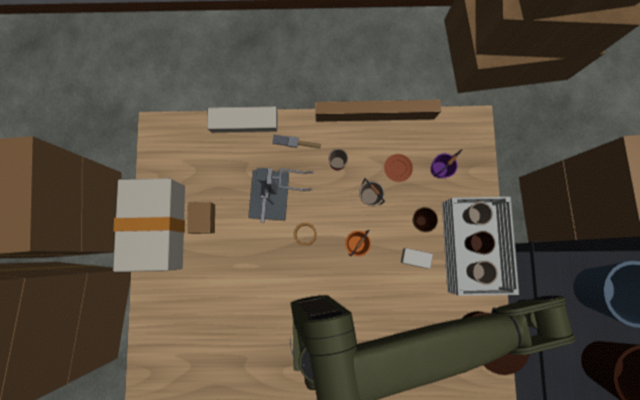

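View pics/s_crop.png

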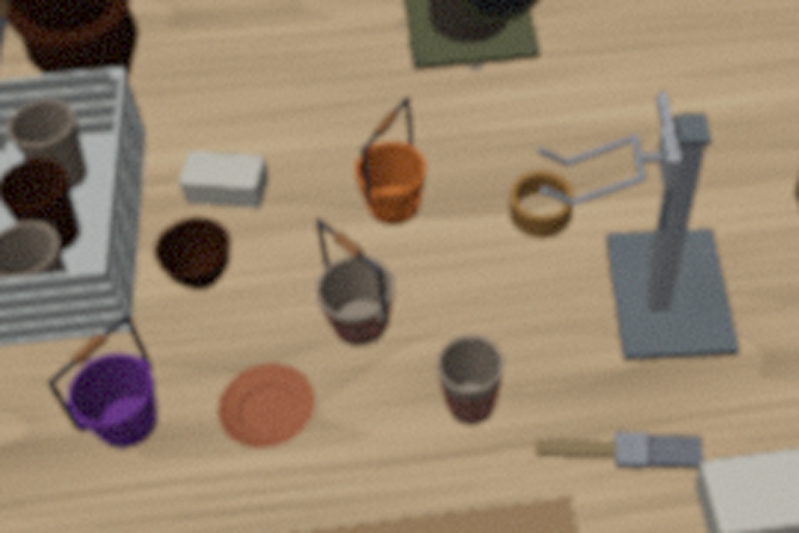

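View pics/t_crop.png

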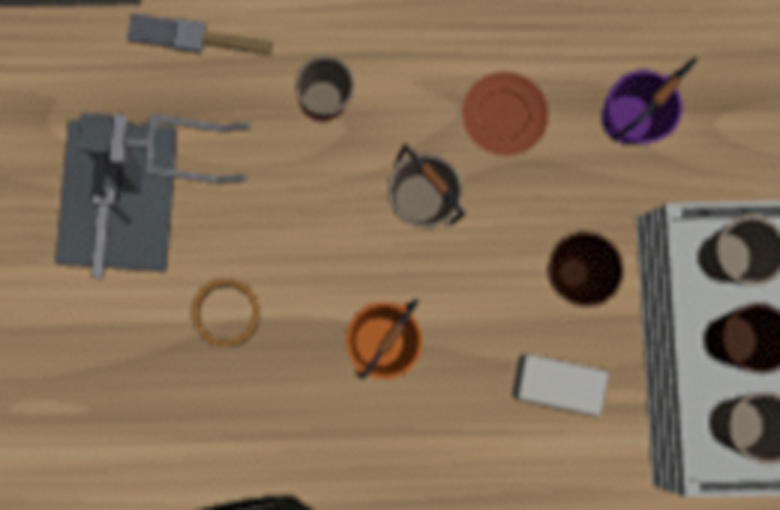

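Run:
```python
import cv2
a=cv2.imread("pics/scene0.png");b=cv2.imread("pics/top0.png")
cv2.imwrite("pics/s_st.png",cv2.resize(a[145:250,320:420],None,fx=5.7,fy=5.7,interpolation=cv2.INTER_CUBIC))
cv2.imwrite("pics/t_st.png",cv2.resize(b[155:235,240:330],None,fx=7,fy=7,interpolation=cv2.INTER_CUBIC))
cv2.imwrite("pics/p_st.png",cv2.hconcat([cv2.resize(a[180:245,245:300],None,fx=7,fy=7,interpolation=cv2.INTER_CUBIC),cv2.resize(b[170:235,345:400],None,fx=7,fy=7,interpolation=cv2.INTER_CUBIC)]))
```

```text
(no output)
```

View pics/s_st.png

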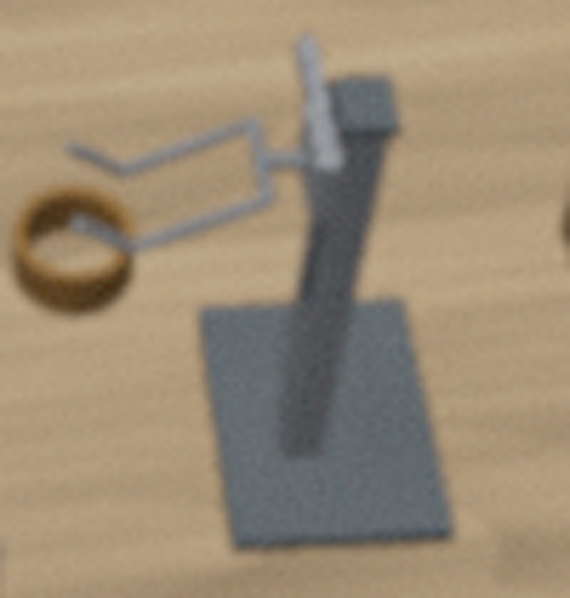

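View pics/t_st.png

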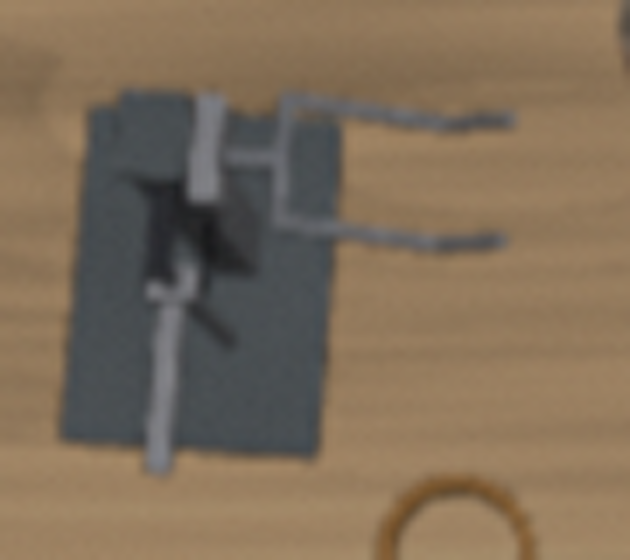

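View pics/p_st.png

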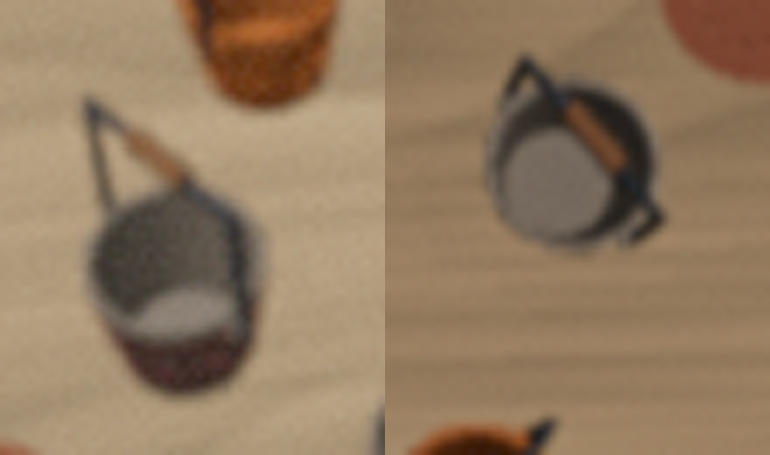

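```bash
cat > h.py <<'E'
import numpy as np, cv2
from scipy.optimize import least_squares
from cell import robot
CAL={n:robot.calibration(n) for n in ("scene","top")}
def proj(n,P):
    c=CAL[n];f=200/np.tan(np.radians(c['vertical_fov']/2));T=np.linalg.inv(c['pose'])
    p=np.atleast_2d(P)@T[:3,:3].T+T[:3,3]
    return np.c_[c['cx']+f*p[:,0]/-p[:,2], c['cy']-f*p[:,1]/-p[:,2]]
def ray(n,u,v):
    c=CAL[n];f=200/np.tan(np.radians(c['vertical_fov']/2))
    d=c['pose'][:3,:3]@np.array([(u-c['cx'])/f,-(v-c['cy'])/f,-1]); return c['pose'][:3,3],d/np.linalg.norm(d)
def atz(n,u,v,z):
    o,d=ray(n,u,v); return o+d*(z-o[2])/d[2]
def tri(a,b):
    f=lambda P:np.r_[proj('scene',P)[0]-a,proj('top',P)[0]-b]
    r=least_squares(f,[.5,0,.1]); return r.x,r.fun
def place(x,y,yaw,L):
    L=np.atleast_2d(L);c,s=np.cos(yaw),np.sin(yaw)
    return np.c_[x+c*L[:,0]-s*L[:,1],y+s*L[:,0]+c*L[:,1],L[:,2]]
def fit(obs,x0,hook=0):
    def f(q): return np.concatenate([(proj(n,place(*q,np.array(L)/1000.))[0]-np.array(uv)) for n,L,uv in obs])
    r=least_squares(f,x0,loss='soft_l1'); return r.x,f(r.x).reshape(-1,2)
E
cat > m.py <<'E'
from h import *
S=lambda u,v:(320+u/5.7-.5+.09,145+v/5.7-.5+.09)
T=lambda u,v:(240+u/7-.43,155+v/7-.43)
PS=lambda u,v:(245+u/7-.43,180+v/7-.43)
PT=lambda u,v:(345+(u-385)/7-.43,170+v/7-.43)
obs=[('scene',(-162,30,294),S(70,148)),('scene',(-162,-30,294),S(75,222)),('scene',(-130,30,272),S(125,172)),('scene',(-130,-30,272),S(132,246)),
('scene',(-55,30,309),S(252,124)),('scene',(-55,-30,309),S(267,202)),
('top',(-162,-30,294),T(512,121)),('top',(-162,30,294),T(505,241)),('top',(-55,-30,309),T(285,100)),('top',(-55,30,309),T(282,220)),
]
q,r=fit(obs,[.55,.2,np.pi/2]);print(q,np.degrees(q[2]));print(r.round(1))
base=[('top',(75,-100,18),T(92,105)),('top',(-75,-100,18),T(343,117)),('top',(-75,100,18),T(316,458)),('top',(75,100,18),T(62,440)),
('scene',(-75,100,18),S(200,308)),('scene',(75,100,18),S(403,298)),('scene',(75,-100,18),S(452,533)),('scene',(-75,-100,18),S(236,542))]
q2,r=fit(base,q);print(q2,np.degrees(q2[2]));print(r.round(1))
pobs=[('scene',(0,-54,170),PS(90,105)),('scene',(0,54,170),PS(238,222)),('scene',(0,0,170),PS(160,158)),
('top',(0,-54,170),PT(655,220)),('top',(0,54,170),PT(525,62)),('top',(0,0,170),PT(596,136))]
for y0 in (0,.6,-.6):
  p,r=fit(pobs,[.55,-.1,y0]);print(p,np.degrees(p[2]));print(r.round(1).tolist())
print(tri(PS(160,158),PT(596,136)))
# foot circle / rim centre
E
python3 m.py
```

```text
[0.60221471 0.1717205  1.48620742] 85.15341238821037
[[-0.2 -0.9]
 [ 0.5 -0.3]
 [-0.6 -1.1]
 [-0.1 -0.5]
 [ 0.2 -1.1]
 [ 0.  -1.1]
 [ 0.1 -1.2]
 [-0.1 -0.9]
 [ 0.6 -1.2]
 [-0.4 -0.7]]
[0.58264756 0.1941885  1.48532734] 85.10298782748849
[[-0.3 -0.7]
 [ 0.4 -0.1]
 [ 0.4 -0.1]
 [-0.5  0. ]
 [-0.6 -0.7]
 [ 0.2 -0.5]
 [ 1.1 -0.1]
 [-0.7  0.1]]
[ 0.56998466 -0.21378242 -0.90111339] -51.62999425891362
[[0.1, -0.4], [-0.5, -0.3], [0.2, 0.3], [0.5, -0.5], [-0.0, -0.3], [-0.7, 0.3]]
[ 0.56998466 -0.21378242 -0.9011134 ] -51.62999443212926
[[0.1, -0.4], [-0.5, -0.3], [0.2, 0.3], [0.5, -0.5], [-0.0, -0.3], [-0.7, 0.3]]
[ 0.56998466 -0.21378242 -0.9011134 ] -51.62999471251716
[[0.1, -0.4], [-0.5, -0.3], [0.2, 0.3], [0.5, -0.5], [-0.0, -0.3], [-0.7, 0.3]]
(array([ 0.57072804, -0.21500781,  0.17283431]), array([-0.23247701, -0.00840591, -0.24299839, -0.01198491]))
```

```bash
cat >> m.py <<'E'
print('---')
def f(q): return np.concatenate([(proj(n,place(*q[:3],np.array(L)/1000.+[0,0,q[3]]))[0]-np.array(uv)) for n,L,uv in obs])
r=least_squares(f,[*q,0]);print(r.x,np.degrees(r.x[2]));print(r.fun.reshape(-1,2).round(1).tolist())
Q=r.x
print('seat',place(*Q[:3],[-.13,0,.272]))
for nm,L in (('mk end',(0,.15,.25)),('mk0',(0,.055,.25)),('grip',(0,.128,.25)),('coltop',(0,0,.35)),('colbase',(0,0,.018)),('ptr',(0,.03,.25))):
  P=place(*Q[:3],L); a=proj('scene',P)[0];b=proj('top',P)[0];print(nm,P.round(3),((a-[320,145]+.41)*5.7).round(),((b-[240,155]+.43)*7).round())
print('bar end tri', tri(S(303,40),T(158,468)), tri(S(330,160),T(170,300)))
Rm=Q
from cell import robot
for nm in ("cup","brown_bowl","tape_roll","foam_block","brush","carton","saucer"):
  d=robot.search_frame(nm,'top')
  print(nm,[(np.round([*atz('top',e['bbox'][0]+e['bbox'][2]/2,e['bbox'][1]+e['bbox'][3]/2,.03)[:2]],3),round(e['confidence'],2)) for e in d[:3]])
E
python3 m.py | sed -n '/---/,$p'
```

```text
---
[ 0.60073378  0.17250185  1.4802315  -0.00674618] 84.81101758294028
[[-0.0, -0.1], [0.5, 0.5], [-0.5, -0.3], [-0.1, 0.2], [0.2, -0.1], [-0.1, -0.2], [0.0, -0.1], [-0.3, 0.1], [0.6, -0.2], [-0.5, 0.2]]
seat [[0.58897644 0.04303462 0.272     ]]
mk end [[0.451 0.186 0.25 ]] [306.  39.] [157. 472.]
mk0 [[0.546 0.177 0.25 ]] [328. 149.] [175. 281.]
grip [[0.473 0.184 0.25 ]] [311.  64.] [161. 427.]
coltop [[0.601 0.173 0.35 ]] [366. 101.] [155. 132.]
colbase [[0.601 0.173 0.018]] [297. 439.] [241. 245.]
ptr [[0.571 0.175 0.25 ]] [335. 179.] [180. 231.]
bar end tri (array([0.45289953, 0.18463396, 0.25112673]), array([ 0.29600094, -0.0177242 ,  0.27465418,  0.05351326])) (array([0.53901435, 0.18261458, 0.23145029]), array([-0.00436447,  0.00027389, -0.00425979, -0.00084882]))
cup [(array([ 0.724, -0.095]), 0.55), (array([ 0.455, -0.431]), 0.47), (array([ 0.574, -0.219]), 0.15)]
brown_bowl [(array([ 0.456, -0.429]), 0.88)]
tape_roll [(array([0.419, 0.051]), 0.54), (array([0.532, 0.209]), 0.33)]
foam_block [(array([ 0.315, -0.395]), 0.83), (array([ 0.585, -0.217]), 0.7)]
brush [(array([0.805, 0.083]), 0.86)]
carton [(array([ 0.573, -0.217]), 0.68), (array([0.5  , 0.462]), 0.61)]
saucer [(array([ 0.666, -0.334]), 0.78), (array([ 0.584, -0.22 ]), 0.46)]
```

Request:
servo_tool --plan '[[[0, 0, -40, 0, 0], [-30, -50, -60, -6, 0], [-308, -503, -60, -24.7, 0], [-308, -503, -60, -24.7, 0], [-308, -503, -60, -24.7, 0], [-308, -503, -60, -24.7, 0], [-308, -503, -60, -24.7, 0], [-308, -503, -60, -24.7, 0], [-308, -503, -60, -24.7, 0], [-308, -503, -60, -24.7, 0], [-308, -503, -60, -24.7, 0], [-308, -503, -60, -24.7, 0], [-308, -503, -60, -24.7, 0], [-308, -503, -60, -24.7, 0], [-308, -503, -60, -24.7, 0], [-308, -503, -60, -24.7, 0], [-308, -503, -60, -24.7, 0], [-308, -503, -40, -24.7, 0], [-308, -503, 0, -24.7, 0], [-308, -503, 0, -24.7, 0]]]' --force 40

```text
time: 2.92
tool_pos: [0.5649, -0.2134, 0.2311]
tool_rot: [0.9, -0.436, -0.007, 0.0]
ft_force: [-2.0, 0.9, -2.5]
width: 0.0429
```

```bash
cat > look.py <<'E'
import sys; from h import *
tag,*c=sys.argv[1:]
out=[]
# args: cam,x0,y0,w,h
for k in c:
    n,x,y,w,h=k.split(','); x,y,w,h=map(int,(x,y,w,h))
    im=robot.capture(n)[:,:,::-1]; cv2.imwrite(f"pics/{tag}_{n}_full.png",im)
    out.append(cv2.resize(im[y:y+h,x:x+w],(390,int(390*h/w)),interpolation=cv2.INTER_CUBIC))
H=max(o.shape[0] for o in out); out=[cv2.copyMakeBorder(o,0,H-o.shape[0],0,5,0) for o in out]
cv2.imwrite(f"pics/{tag}.png",cv2.hconcat(out))
s=robot.get_state();print({k:np.round(s[k],4) for k in('time','tool_pos','tool_rot','ft_force','width','joint_positions')})
q=s['tool_rot'];print('tool yaw',np.degrees(2*np.arctan2(q[1],q[0])))
E
python3 look.py a scene,235,150,80,100 top,340,150,80,100
```

```text
{'time': np.float64(3.0167), 'tool_pos': array([ 0.5675, -0.2145,  0.2375]), 'tool_rot': array([ 8.997e-01, -4.365e-01, -2.400e-03,  2.000e-04]), 'ft_force': array([ 0.5908,  1.0353, -0.004 ]), 'width': np.float64(0.0427), 'joint_positions': array([-4.4970e-01,  3.3400e-02,  1.7492e+00, -4.0000e-04,  1.3638e+00,
        4.5380e-01])}
tool yaw -51.76156662321146
```

View pics/a.png

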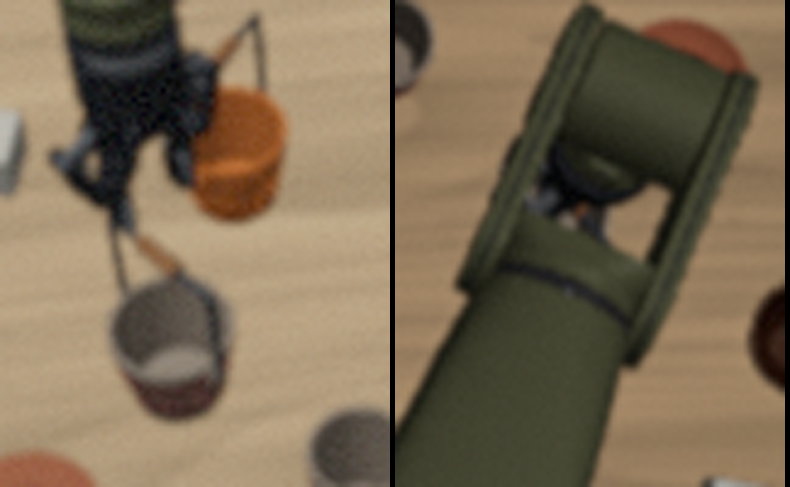

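Request:
servo_tool --plan '[[[2, -2, 25, 0, 0], [2, -2, 50, 0, 0], [2, -2, 70, 0, 0], [2, -2, 79, 0, 0], [2, -2, 79, 0, 0], [2, -2, 79, 0, 0]]]'

```text
time: 3.52
tool_pos: [0.5706, -0.2156, 0.1605]
tool_rot: [0.9, -0.437, -0.001, 0.0]
ft_force: [0.1, 0.3, 1.1]
width: 0.0421
```

```bash
python3 look.py b scene,235,165,60,75 top,350,160,50,62
```

```text
{'time': np.float64(3.6167), 'tool_pos': array([ 0.5712, -0.2155,  0.1614]), 'tool_rot': array([ 8.996e-01, -4.367e-01, -3.000e-04,  2.000e-04]), 'ft_force': array([-0.2435,  0.3627,  0.3068]), 'width': np.float64(0.0426), 'joint_positions': array([-4.4860e-01,  9.8600e-02,  1.8123e+00, -4.0000e-04,  1.2312e+00,
        4.5530e-01])}
tool yaw -51.78113624946186
```

View pics/b.png

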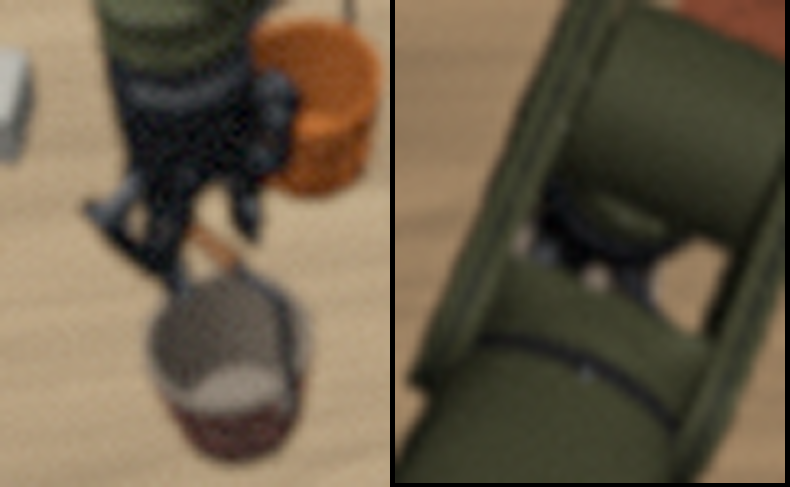

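Request:
servo_tool --plan '[[[0, 0, 1, 0, -0.4], [0, 0, 1, 0, -0.7], [0, 0, 1, 0, -1], [0, 0, 1, 0, -1], [0, 0, 1, 0, -1], [0, 0, 1, 0, -1], [0, 0, 1, 0, -1], [0, 0, 1, 0, -1]]]' --force 45

```text
time: 4.28
tool_pos: [0.5722, -0.2158, 0.1624]
tool_rot: [0.9, -0.437, 0.001, 0.0]
ft_force: [-0.5, 1.4, 6.3]
width: 0.0123
```

```bash
python3 look.py c scene,235,165,60,75 top,350,160,50,62
```

```text
{'time': np.float64(4.3833), 'tool_pos': array([ 0.5721, -0.2158,  0.1624]), 'tool_rot': array([ 8.997e-01, -4.366e-01,  1.100e-03,  1.000e-04]), 'ft_force': array([-1.2977,  2.3084,  5.922 ]), 'width': np.float64(0.0125), 'joint_positions': array([-4.4830e-01,  9.8100e-02,  1.8111e+00, -2.0000e-04,  1.2302e+00,
        4.5530e-01])}
tool yaw -51.76813657148923
```

View pics/c.png

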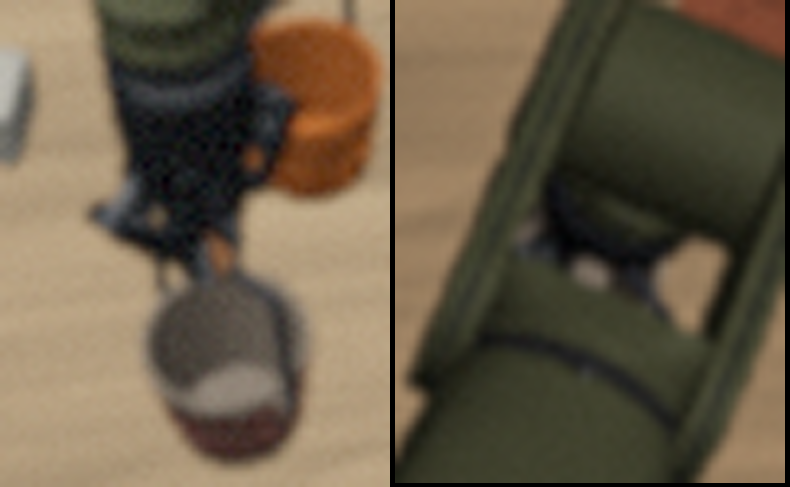

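Request:
servo_tool --plan '[[[0, 0, -4, 0, -1], [0, 0, -8, 0, -1], [0, 0, -14, 0, -1], [0, 0, -20, 0, -1], [0, 0, -20, 0, -1], [0, 0, -20, 0, -1]]]'

```text
time: 4.88
tool_pos: [0.5723, -0.2159, 0.1829]
tool_rot: [0.9, -0.437, 0.002, 0.0]
ft_force: [0.5, -0.7, -3.5]
width: 0.0124
```

```bash
python3 look.py d scene,235,165,60,75 top,350,160,50,62
```

```text
{'time': np.float64(4.9833), 'tool_pos': array([ 0.5719, -0.2157,  0.1821]), 'tool_rot': array([ 8.997e-01, -4.366e-01,  8.000e-04,  1.000e-04]), 'ft_force': array([ 0.3742, -0.4119, -2.6996]), 'width': np.float64(0.0123), 'joint_positions': array([-4.4840e-01,  8.0500e-02,  1.7953e+00, -2.0000e-04,  1.2642e+00,
        4.5520e-01])}
tool yaw -51.769733083973854
```

View pics/d.png

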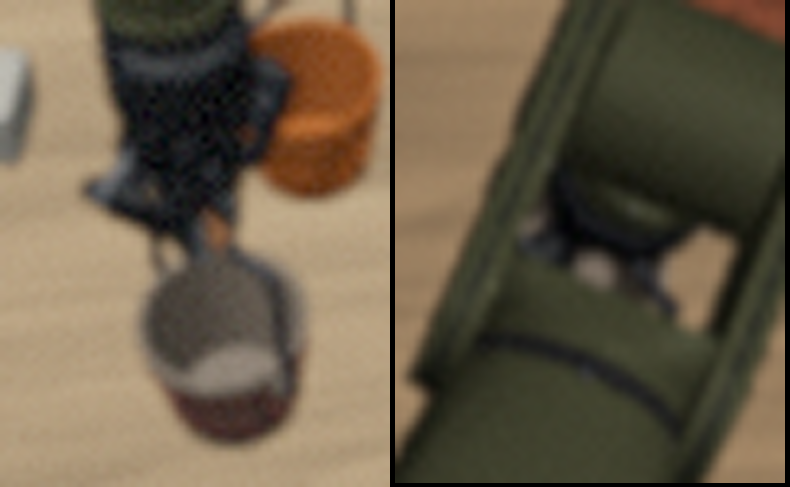

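Request:
servo_tool --plan '[[[0, 0, -12, 0, -1], [0, 0, -35, 0, -1], [0, 0, -60, 0, -1], [-5, -4, -90, 3, -1], [-15, -13, -115, 8, -1], [-28, -24, -130, 13, -1], [-42, -36, -135, 18, -1], [-56, -49, -135, 23, -1], [-70, -61, -135, 28, -1], [-84, -73, -135, 33, -1], [-96, -83, -135, 38, -1], [-106, -92, -135, 42, -1], [-111, -97, -135, 43.3, -1], [-113, -98, -135, 43.3, -1], [-113, -98, -135, 43.3, -1], [-113, -98, -135, 43.3, -1], [-113, -98, -135, 43.3, -1], [-113, -98, -135, 43.3, -1]]]'

```text
time: 6.48
tool_pos: [0.5787, -0.0668, 0.317]
tool_rot: [-0.675, 0.738, -0.001, 0.0]
ft_force: [-0.0, 0.3, -2.2]
width: 0.012
```

```bash
python3 look.py e scene,280,110,110,120 top,250,140,100,110
```

```text
{'time': np.float64(6.5833), 'tool_pos': array([ 0.5787, -0.0667,  0.3169]), 'tool_rot': array([-6.749e-01,  7.379e-01, -8.000e-04,  1.000e-04]), 'ft_force': array([ 0.4038, -0.6917, -2.5819]), 'width': np.float64(0.0122), 'joint_positions': array([-2.0650e-01, -6.2300e-02,  1.7115e+00, -7.0000e-04,  1.4910e+00,
        1.4534e+00])}
tool yaw 264.8965290097772
```

View pics/e.png

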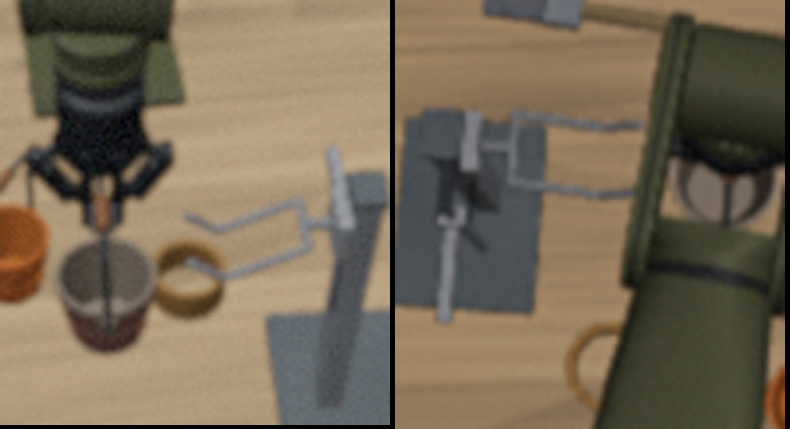

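```bash
cat > ov.py <<'E'
from h import *
im={n:cv2.imread(f"pics/e_{n}_full.png") for n in("scene","top")}
hz=.3245; yaw=np.radians(-95.1)
t=np.linspace(0,2*np.pi,40)
L=[np.c_[50*np.cos(t),50*np.sin(t),0*t+85-170],np.c_[36*np.cos(t),36*np.sin(t),0*t-170],np.array([[0,-54,-85],[0,-54,0],[0,54,0],[0,54,-85.]])]
out=[]
for n,(x,y,w,h) in (("scene",(280,140,80,80)),("top",(320,160,60,60))):
    k=390/w; c=cv2.resize(im[n][y:y+h,x:x+w],(390,390),interpolation=cv2.INTER_CUBIC)
    for l in L:
        p=proj(n,place(.5787,-.0667,yaw,l/1000+[0,0,hz])); p=((p-[x,y]+.5)*k).astype(np.int32)
        cv2.polylines(c,[p],False,(0,255,0),1)
    out.append(c)
cv2.imwrite("pics/ov.png",cv2.hconcat(out))
E
python3 ov.py
```

```text
(no output)
```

View pics/ov.png

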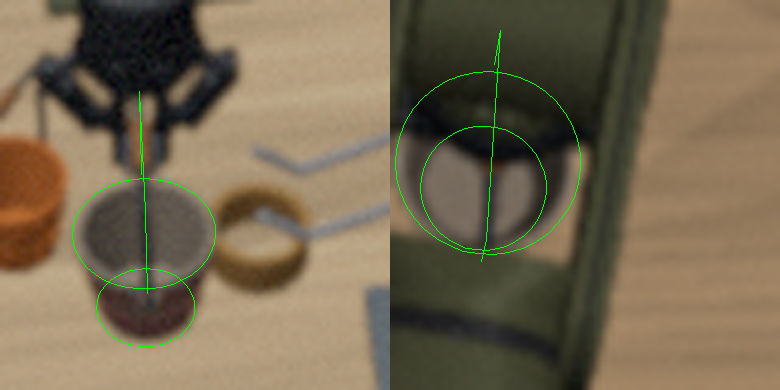

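```bash
cat > ov2.py <<'E'
from h import *
im={n:cv2.imread(f"pics/e_{n}_full.png") for n in("scene","top")}
yaw=np.radians(-95.1)
out=[]
for n,(x,y,w,h) in (("scene",(290,150,36,60)),("top",(326,170,36,60))):
    k=10; c=cv2.resize(im[n][y:y+h,x:x+w],None,fx=k,fy=k,interpolation=cv2.INTER_CUBIC)
    d=c.copy()
    for yy in(-54,-20,20,54):
        p=proj(n,place(.5787,-.0667,yaw,np.array([[-.006,yy/1000,.3245],[.006,yy/1000,.3245]]))); p=((p-[x,y]+.5)*k).astype(np.int32)
        print(n,yy,p.tolist())
        cv2.polylines(d,[p],False,(0,255,0),1)
    for zz in (-85,-170): print(n,zz,((proj(n,place(.5787,-.0667,yaw,np.array([0,0,.3245+zz/1000])))-[x,y]+.5)*k).astype(int).tolist())
    out+= [d] 
cv2.imwrite("pics/ov2.png",cv2.hconcat(out))
E
python3 ov2.py
```

```text
scene -54 [[203, 86], [167, 88]]
scene -20 [[208, 161], [171, 163]]
scene 20 [[213, 253], [175, 254]]
scene 54 [[217, 334], [179, 335]]
scene -85 [[195, 376]]
scene -170 [[199, 529]]
top -54 [[70, 266], [107, 269]]
top -20 [[77, 164], [113, 167]]
top 20 [[85, 45], [121, 47]]
top 54 [[91, -55], [128, -52]]
top -85 [[91, 150]]
top -170 [[83, 189]]
```

View pics/ov2.png

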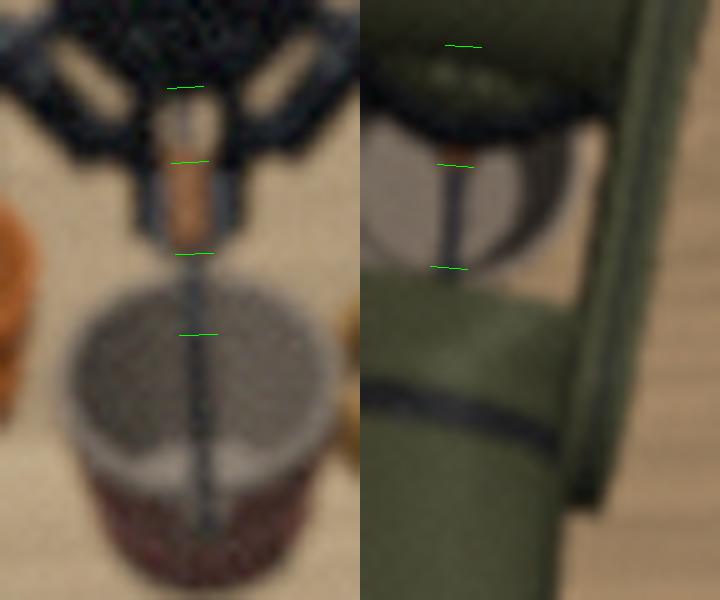

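Request:
servo_tool --plan '[[[-6, 0, 0, 0, -1], [-16, 0, 0, 0, -1], [-28, 0, 0, 0, -1], [-42, 0, 0, 0, -1], [-56, 0, 0, 0, -1], [-70, 0, 0, 0, -1], [-84, 0, 0, 0, -1], [-96, 0, 0, 0, -1], [-105, 0, 0, 0, -1], [-110, 0, 0, 0, -1], [-110, 0, 0, 0, -1], [-110, 0, 0, 0, -1], [-110, 0, 0, 0, -1]]]'

```text
time: 7.67
tool_pos: [0.5885, 0.0424, 0.3168]
tool_rot: [-0.675, 0.738, -0.001, -0.0]
ft_force: [0.4, -0.1, -1.9]
width: 0.0126
```

```bash
python3 look.py f scene,310,120,80,100 top,240,140,100,110
```

```text
{'time': np.float64(7.7667), 'tool_pos': array([0.5885, 0.0423, 0.3168]), 'tool_rot': array([-6.746e-01,  7.382e-01, -8.000e-04,  1.000e-04]), 'ft_force': array([ 0.3473,  0.2429, -2.1736]), 'width': np.float64(0.0119), 'joint_positions': array([-1.8800e-02, -4.5300e-02,  1.6954e+00, -1.1000e-03,  1.4903e+00,
        1.6421e+00])}
tool yaw 264.84217755806895
```

View pics/f.png

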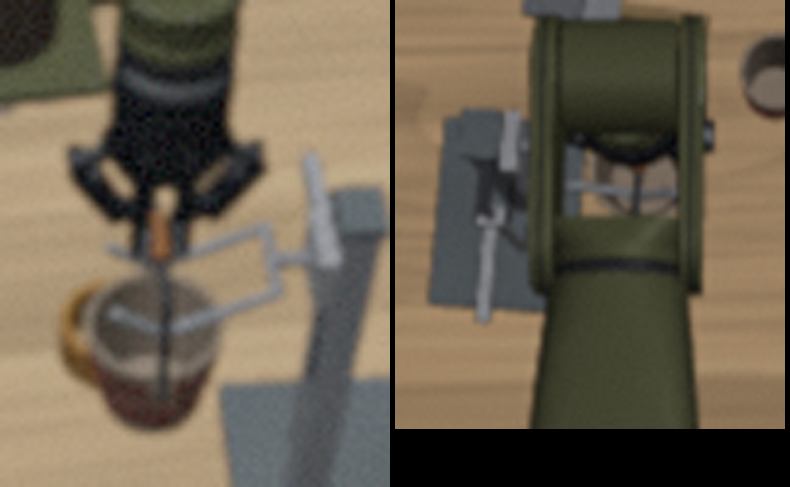

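Request:
servo_tool --plan '[[[0, 0, 4, 0, -1], [0, 0, 10, 0, -1], [0, 0, 16, 0, -1], [0, 0, 22, 0, -1], [0, 0, 28, 0, -1], [0, 0, 33, 0, -1], [0, 0, 37, 0, -1], [0, 0, 40, 0, -1], [0, 0, 40, 0, -1], [0, 0, 40, 0, -1]]]'

```text
time: 8.6
tool_pos: [0.5886, 0.0423, 0.2767]
tool_rot: [-0.675, 0.738, -0.001, -0.0]
ft_force: [0.2, -0.3, -3.3]
width: 0.0124
```

```bash
python3 look.py g scene,310,130,80,90 top,265,160,70,60
```

```text
{'time': np.float64(8.7), 'tool_pos': array([0.5888, 0.0423, 0.2773]), 'tool_rot': array([-6.746e-01,  7.381e-01, -1.100e-03,  4.000e-04]), 'ft_force': array([-0.0689,  0.1026, -2.5746]), 'width': np.float64(0.0123), 'joint_positions': array([-1.8700e-02, -2.9100e-02,  1.7449e+00, -1.1000e-03,  1.4237e+00,
        1.6421e+00])}
tool yaw 264.85205808545174
```

View pics/g.png

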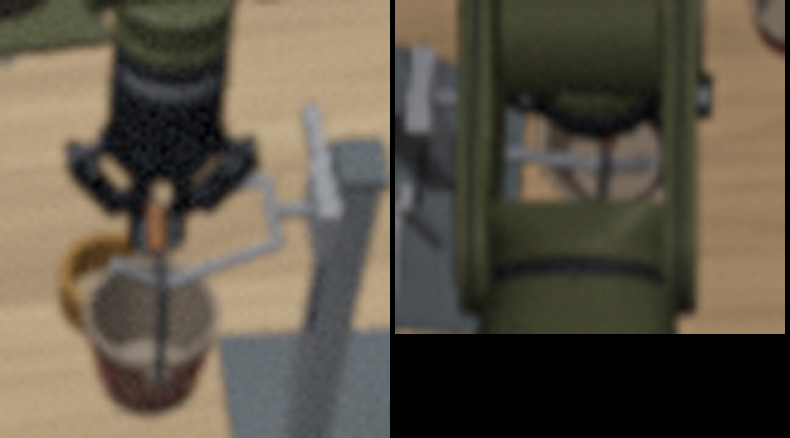

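Request:
servo_tool --plan '[[[0, 0, 2, 0, -1], [0, 0, 4, 0, -1], [0, 0, 6, 0, -1], [0, 0, 8, 0, -1], [0, 0, 10, 0, -1], [0, 0, 12, 0, -1], [0, 0, 14, 0, -1], [0, 0, 16, 0, -1], [0, 0, 18, 0, -1], [0, 0, 20, 0, -1], [0, 0, 20, 0, -1], [0, 0, 20, 0, -1]]]'

```text
time: 9.7
tool_pos: [0.5889, 0.0423, 0.2573]
tool_rot: [-0.675, 0.738, -0.001, 0.0]
ft_force: [0.1, 0.5, -0.7]
width: 0.0124
```

```bash
python3 look.py i scene,310,130,80,90 top,265,160,70,60;python3 look.py i scene,310,130,80,90|grep -o "ft_force.*"; python3 look.py i scene,310,130,80,90|grep -o "ft_force.*"
```

```text
{'time': np.float64(9.8), 'tool_pos': array([0.5889, 0.0423, 0.2575]), 'tool_rot': array([-6.746e-01,  7.382e-01, -1.100e-03,  5.000e-04]), 'ft_force': array([ 0.2909,  0.8542, -1.0309]), 'width': np.float64(0.012), 'joint_positions': array([-1.8800e-02, -1.8600e-02,  1.7678e+00, -1.0000e-03,  1.3902e+00,
        1.6421e+00])}
tool yaw 264.84892091714494
ft_force': array([-0.0953,  0.8993, -2.001 ]), 'width': np.float64(0.0125), 'joint_positions': array([-1.8800e-02, -1.8700e-02,  1.7678e+00, -1.0000e-03,  1.3903e+00,
ft_force': array([ 0.3483,  0.9803, -2.0449]), 'width': np.float64(0.0128), 'joint_positions': array([-1.8800e-02, -1.8700e-02,  1.7678e+00, -1.0000e-03,  1.3902e+00,
```

View pics/i.png

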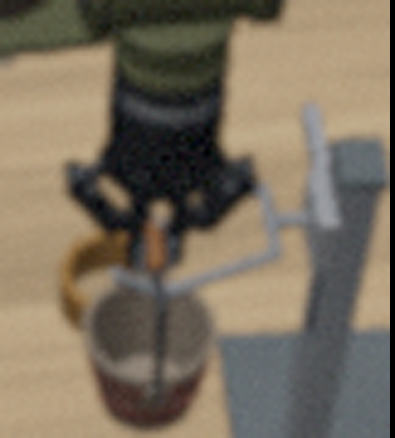

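Request:
servo_tool --plan '[[[0, 0, 1, 0, -1], [-1, 0, 2, 0, -1], [-1, 0, 4, 0, -1], [-1, 0, 6, 0, -1], [-1, 0, 8, 0, -1], [-1, 0, 10, 0, -1], [-1, 0, 12, 0, -1], [-1, 0, 12, 0, -1], [-1, 0, 12, 0, -1]]]'

```text
time: 10.65
tool_pos: [0.5891, 0.0434, 0.2455]
tool_rot: [-0.675, 0.738, -0.001, 0.001]
ft_force: [0.2, 2.3, -0.6]
width: 0.0123
```

```bash
python3 look.py i2 scene,310,130,80,90 top,265,160,70,60;for i in 1 2 3; do python3 look.py i2 scene,310,130,80,90|grep -o "ft_force.*width"; done
```

```text
{'time': np.float64(10.75), 'tool_pos': array([0.5891, 0.0433, 0.2458]), 'tool_rot': array([-6.746e-01,  7.382e-01, -1.200e-03,  7.000e-04]), 'ft_force': array([ 0.9603,  0.3911, -0.2118]), 'width': np.float64(0.0126), 'joint_positions': array([-1.7100e-02, -1.1400e-02,  1.7804e+00, -9.0000e-04,  1.3700e+00,
        1.6438e+00])}
tool yaw 264.84822330350676
ft_force': array([ 0.6725,  1.4803, -0.2607]), 'width
ft_force': array([ 1.3399,  1.8598, -0.1235]), 'width
ft_force': array([ 1.1714,  1.6258, -0.5896]), 'width
```

View pics/i2.png

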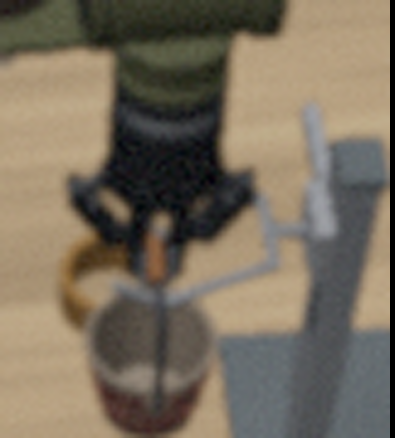

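Request:
servo_tool --plan '[[[-0.5, 0, 0, 0, -1], [-1, 0, 0.5, 0, -1], [-1.5, 0, 1, 0, -1], [-2, 0, 1.5, 0, -1], [-2.5, 0, 2, 0, -1], [-3, 0, 2, 0, -1], [-3, 0, 2, 0, -1], [-3, 0, 2, 0, -1], [-3, 0, 2, 0, -1]]]'

```text
time: 11.65
tool_pos: [0.5893, 0.0457, 0.2437]
tool_rot: [-0.675, 0.738, -0.002, 0.0]
ft_force: [-0.8, -3.9, 0.5]
width: 0.012
```

```bash
cat > ft.py <<'E'
from h import *
a=[]
for i in range(6):
    robot.capture('top'); a.append(robot.get_state()['ft_force'])
s=robot.get_state()
print(np.mean(a,0).round(2),np.std(a,0).round(2),s['tool_pos'],s['wrist_torque'].round(2),s['time'])
E
python3 ft.py
```

```text
[-0.57 -4.44 -0.24] [0.55 0.42 0.57] [0.58936125 0.04608754 0.24373434] [-0.71  0.16  0.01] 11.95
```

Request:
servo_tool --plan '[[[0.5, 0, 0, 0, -1], [1, 0, 0, 0, -1], [1.5, 0, 0, 0, -1], [1.5, 0, 0, 0, -1], [1.5, 0, 0, 0, -1]]]'

```text
time: 12.37
tool_pos: [0.5893, 0.0453, 0.2438]
tool_rot: [-0.675, 0.738, -0.001, 0.001]
ft_force: [0.1, 1.5, 0.1]
width: 0.0121
```

```bash
python3 ft.py
```

```text
[ 0.46  2.31 -0.06] [0.36 0.58 0.66] [0.58928582 0.04513108 0.2437713 ] [ 0.55 -0.05  0.04] 12.6667
```

Request:
servo_tool --plan '[[[-0.5, 0, 0, 0, -1], [-0.5, 0, 0, 0, -0.75], [-0.5, 0, 0, 0, -0.7], [-0.5, 0, 0, 0, -0.65], [-0.5, 0, 0, 0, -0.6], [-0.5, 0, 0, 0, -0.5], [-0.5, 0, 0, 0, -0.4], [-0.5, 0, 0, 0, -0.3], [-0.5, 0, 0, 0, -0.2], [-0.5, 0, 0, 0, -0.1], [-0.5, 0, 0, 0, -0.1], [-0.5, 0, 0, 0, -0.1]]]' --force 20

```text
time: 13.67
tool_pos: [0.5893, 0.0456, 0.2438]
tool_rot: [-0.675, 0.738, -0.001, 0.001]
ft_force: [-0.0, 0.0, -0.7]
width: 0.0383
```

```bash
python3 ft.py; python3 look.py j scene,310,130,80,90 top,265,160,70,60
```

```text
[-0.16  0.21  0.  ] [0.25 0.75 0.51] [0.58932816 0.04567026 0.24380189] [0.   0.01 0.05] 13.9667
{'time': np.float64(14.0667), 'tool_pos': array([0.5893, 0.0456, 0.2438]), 'tool_rot': array([-0.6747,  0.7381, -0.0011,  0.0009]), 'ft_force': array([ 0.5228,  0.3483, -0.2641]), 'width': np.float64(0.0383), 'joint_positions': array([-1.3400e-02, -9.5000e-03,  1.7818e+00, -3.0000e-04,  1.3664e+00,
        1.6472e+00])}
tool yaw 264.85538232914075
```

View pics/j.png

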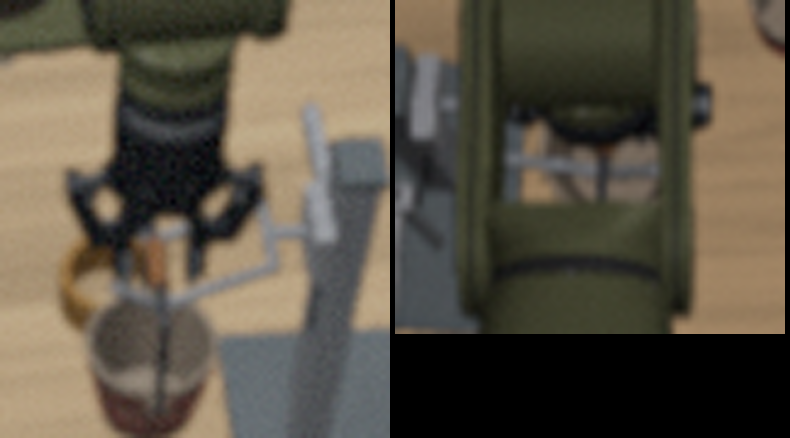

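Request:
servo_tool --plan '[[[0, 0, -4, 0, -0.1], [0, 0, -12, 0, -0.1], [0, 0, -25, 0, -0.1], [0, 0, -45, 0, -0.1], [0, 0, -75, 0, -0.1], [0, 0, -110, 0, -0.1], [0, 0, -130, 0, -0.1], [20, 80, -130, 0, -0.1], [40, 120, -130, 0, -0.1], [80, 160, -130, 0, -0.1], [120, 200, -130, 0, -0.1], [120, 200, -130, 0, -0.1], [120, 200, -130, 0, -0.1], [120, 200, -130, 0, -0.1], [120, 200, -130, 0, -0.1], [120, 200, -130, 0, -0.1], [120, 200, -130, 0, -0.1]]]'

```text
time: 15.48
tool_pos: [0.3796, -0.0556, 0.3738]
tool_rot: [-0.675, 0.738, -0.001, 0.001]
ft_force: [0.1, 0.3, 0.3]
width: 0.038
```

```bash
python3 look.py k scene,310,130,100,110 top,240,150,90,90
```

```text
{'time': np.float64(15.5833), 'tool_pos': array([ 0.3797, -0.0554,  0.3732]), 'tool_rot': array([-6.752e-01,  7.376e-01, -7.000e-04,  8.000e-04]), 'ft_force': array([0.1086, 0.8512, 0.2482]), 'width': np.float64(0.0383), 'joint_positions': array([-2.8560e-01, -5.4480e-01,  1.9967e+00,  7.0000e-04,  1.6876e+00,
        1.3736e+00])}
tool yaw 264.939997207268
```

View pics/k.png

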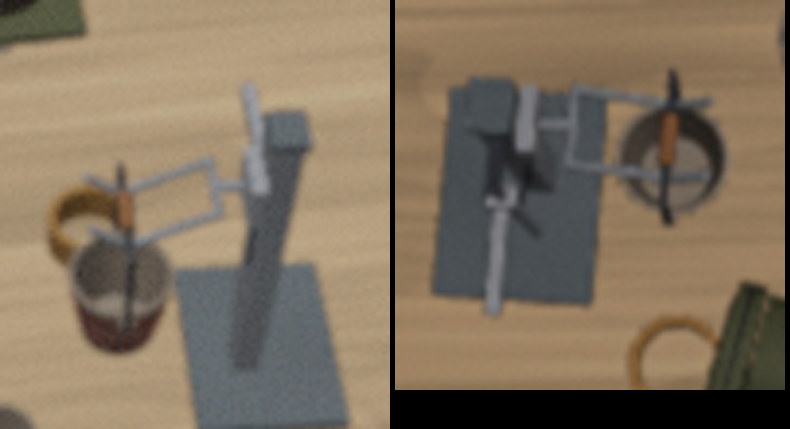

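Run:
```python
from h import *
for n,(x,y,w,h) in (("scene",(320,145,100,105)),("top",(240,155,90,80))):
    im=np.mean([robot.capture(n).astype(float) for _ in range(8)],0)[:,:,::-1].astype(np.uint8)
    cv2.imwrite(f"pics/l_{n}_full.png",im)
    k=5.7 if n=="scene" else 7
    cv2.imwrite(f"pics/l_{n}.png",cv2.resize(im[y:y+h,x:x+w],None,fx=k,fy=k,interpolation=cv2.INTER_CUBIC))
```

```text
(no output)
```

View pics/l_scene.png

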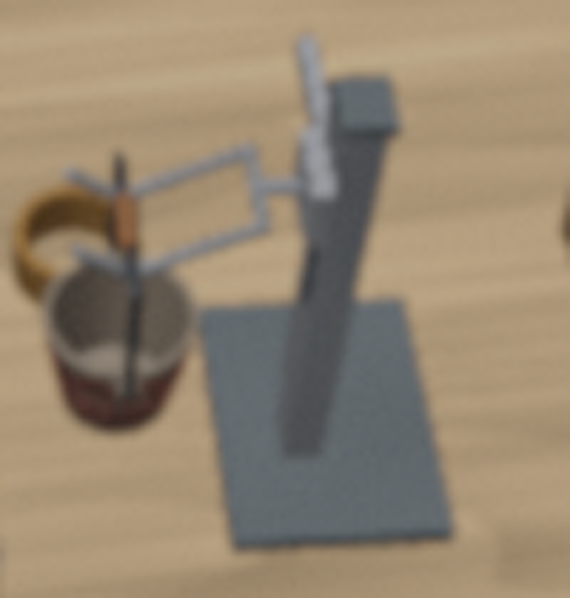

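View pics/l_top.png

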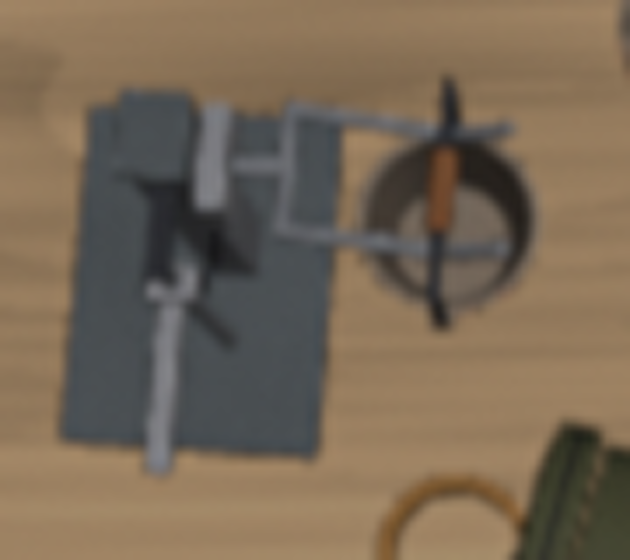

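```bash
cat > dz.py <<'E'
from h import *
from m import Q
def run(n,reg,P0,fr='l'):
    a=cv2.imread(f"pics/{n}0.png").astype(np.float32).mean(2);b=cv2.imread(f"pics/{fr}_{n}_full.png").astype(np.float32).mean(2)
    x,y,w,h=reg;k=8
    A=cv2.resize(a,None,fx=k,fy=k,interpolation=cv2.INTER_CUBIC);B=cv2.resize(b,None,fx=k,fy=k,interpolation=cv2.INTER_CUBIC)
    t=A[y*k:(y+h)*k,x*k:(x+w)*k]
    P=place(*Q[:3],np.array([P0]))[0]
    for mgn in [0]:
        res=[]
        for dz in np.arange(-.005,.06,.0005):
            d=(proj(n,P-[0,0,dz])-proj(n,P))[0]*k
            X=int(round(x*k+d[0]));Y=int(round(y*k+d[1]))
            s=B[Y:Y+h*k,X:X+w*k]; res.append((np.corrcoef(t.ravel(),s.ravel())[0,1],dz))
        res.sort(reverse=True);print(n,reg,[(round(float(c),3),round(float(d),4)) for c,d in res[:3]])
if __name__=='__main__':
    run('scene',(361,162,10,24),(-.055,0,.302))
    run('scene',(352,162,18,24),(-.07,0,.30))
    run('scene',(345,164,24,26),(-.08,0,.295))
    run('top',(272,167,12,22),(-.055,0,.302))
    run('top',(276,167,17,22),(-.07,0,.3))
    run('top',(306,168,8,26),(-.155,0,.285))
E
python3 dz.py | tail -6
python3 - <<'E'
import sys; sys.path.insert(0,'.')
from m import *
print('=====')
obs2=[('scene',(-162,30,294),S(67,174)),('scene',(-162,-30,294),S(77,250)),('scene',(-55,30,309),S(252,150)),('scene',(-55,-30,309),S(267,230)),
('top',(-162,-30,294),T(512,128)),('top',(-162,30,294),T(505,248)),('top',(-55,-30,309),T(290,108)),('top',(-55,30,309),T(283,232))]
def f2(q): return np.concatenate([(proj(n,place(*Q[:3],np.array(L)/1000.+[0,0,q[0]]))[0]-np.array(uv)) for n,L,uv in obs2])
r=least_squares(f2,[0]);print(r.x-Q[3],r.fun.reshape(-1,2).round(1).tolist())
E
```

```text
scene (361, 162, 10, 24) [(0.754, 0.0225), (0.753, 0.022), (0.753, 0.0215)]
scene (352, 162, 18, 24) [(0.716, 0.0225), (0.713, 0.022), (0.713, 0.0215)]
scene (345, 164, 24, 26) [(0.543, 0.0215), (0.543, 0.021), (0.542, 0.0205)]
top (272, 167, 12, 22) [(0.938, 0.019), (0.938, 0.0185), (0.936, 0.021)]
top (276, 167, 17, 22) [(0.857, 0.011), (0.857, 0.0105), (0.855, 0.0065)]
top (306, 168, 8, 26) [(-0.181, 0.0595), (-0.181, 0.059), (-0.181, 0.0585)]
[0.60221471 0.1717205  1.48620742] 85.15341238821037
[[-0.2 -0.9]
 [ 0.5 -0.3]
 [-0.6 -1.1]
 [-0.1 -0.5]
 [ 0.2 -1.1]
 [ 0.  -1.1]
 [ 0.1 -1.2]
 [-0.1 -0.9]
 [ 0.6 -1.2]
 [-0.4 -0.7]]
[0.58264756 0.1941885  1.48532734] 85.10298782748849
[[-0.3 -0.7]
 [ 0.4 -0.1]
 [ 0.4 -0.1]
 [-0.5  0. ]
 [-0.6 -0.7]
 [ 0.2 -0.5]
 [ 1.1 -0.1]
 [-0.7  0.1]]
[ 0.56998466 -0.21378242 -0.90111339] -51.62999425891362
[[0.1, -0.4], [-0.5, -0.3], [0.2, 0.3], [0.5, -0.5], [-0.0, -0.3], [-0.7, 0.3]]
[ 0.56998466 -0.21378242 -0.9011134 ] -51.62999443212926
[[0.1, -0.4], [-0.5, -0.3], [0.2, 0.3], [0.5, -0.5], [-0.0, -0.3], [-0.7, 0.3]]
[ 0.56998466 -0.21378242 -0.90111
[... 741 characters left out ...]
.25 ]] [335. 179.] [180. 231.]
bar end tri (array([0.45289953, 0.18463396, 0.25112673]), array([ 0.29600094, -0.0177242 ,  0.27465418,  0.05351326])) (array([0.53901435, 0.18261458, 0.23145029]), array([-0.00436447,  0.00027389, -0.00425979, -0.00084882]))
cup [(array([ 0.719, -0.092]), 0.88)]
brown_bowl [(array([ 0.451, -0.421]), 0.83)]
tape_roll [(array([0.419, 0.057]), 0.67)]
foam_block [(array([ 0.309, -0.394]), 0.96), (array([ 0.68 , -0.327]), 0.72)]
brush [(array([0.802, 0.073]), 0.59)]
carton [(array([0.494, 0.465]), 0.9)]
saucer [(array([ 0.672, -0.331]), 0.97)]
=====
[-0.02324854] [[0.3, -0.1], [-0.1, 0.1], [-0.5, 0.1], [-0.8, -0.5], [0.2, 0.3], [-0.1, 0.2], [0.6, 0.1], [0.1, -0.4]]
```

Request:
servo_tool --plan '[[[-20, -6, 0, 0, -0.1], [-60, -20, 0, 0, -0.1], [-100, -35, 10, 0, -0.1], [-140, -50, 20, 0, -0.1], [-180, -60, 30, 0, -0.1], [-215, -68, 40, 0, -0.1], [-238, -71, 50, 0, -0.1], [-248, -71, 50, 0, -0.1], [-248, -71, 50, 0, -0.1], [-248, -71, 50, 0, -0.1], [-248, -71, 50, 0, -0.1]]]'

```text
time: 18.0
tool_pos: [0.4723, 0.1837, 0.3245]
tool_rot: [-0.674, 0.739, -0.002, 0.001]
ft_force: [0.1, -0.8, 0.1]
width: 0.0384
```

```bash
python3 look.py n scene,330,120,70,80 top,230,160,80,80
```

```text
{'time': np.float64(18.1), 'tool_pos': array([0.4724, 0.1835, 0.3246]), 'tool_rot': array([-0.6739,  0.7388, -0.0016,  0.0017]), 'ft_force': array([-0.68  ,  0.4596, -0.297 ]), 'width': np.float64(0.0385), 'joint_positions': array([ 2.6520e-01, -2.4060e-01,  1.8573e+00, -1.3000e-03,  1.5203e+00,
        1.9278e+00])}
tool yaw 264.74392912023916
```

View pics/n.png

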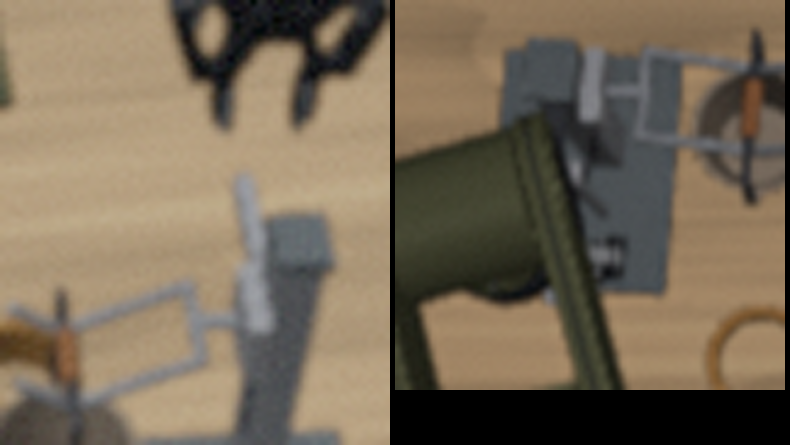

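Request:
servo_tool --plan '[[[-1, 0, 15, 0, -0.1], [-2, 0, 30, 0, -0.1], [-2, 0, 45, 0, -0.1], [-2, 0, 60, 0, -0.1], [-2, 0, 72, 0, -0.1], [-2, 0, 82, 0, -0.1], [-2, 0, 88, 0, -0.1], [-2, 0, 88, 0, -0.1], [-2, 0, 88, 0, -0.1]]]'

```text
time: 18.85
tool_pos: [0.4731, 0.1853, 0.2368]
tool_rot: [-0.674, 0.739, -0.002, 0.002]
ft_force: [0.3, -0.3, -0.7]
width: 0.0385
```

```bash
python3 look.py o scene,340,120,60,70 top,230,160,80,80
```

```text
{'time': np.float64(18.95), 'tool_pos': array([0.4735, 0.1855, 0.2377]), 'tool_rot': array([-0.6739,  0.7388, -0.002 ,  0.0025]), 'ft_force': array([-0.049 ,  0.6132,  0.5992]), 'width': np.float64(0.0383), 'joint_positions': array([ 2.6860e-01, -1.9770e-01,  1.9656e+00, -1.4000e-03,  1.3675e+00,
        1.9314e+00])}
tool yaw 264.74424972917114
```

View pics/o.png

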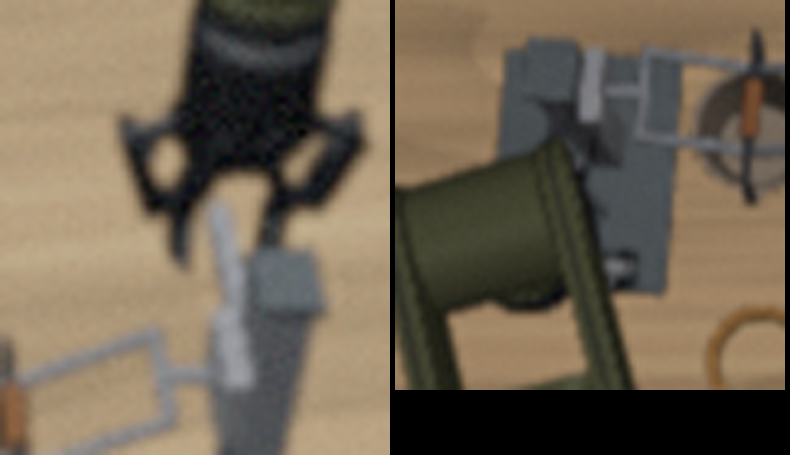

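Request:
servo_tool --plan '[[[0, 0, 0, 0, -0.4], [0, 0, 0, 0, -0.7], [0, 0, 0, 0, -1], [0, 0, 0, 0, -1], [0, 0, 0, 0, -1], [0, 0, 0, 0, -1], [0, 0, 0, 0, -1]]]' --force 50

```text
time: 19.53
tool_pos: [0.4739, 0.185, 0.238]
tool_rot: [-0.674, 0.739, -0.003, 0.003]
ft_force: [0.9, -4.7, 2.0]
width: 0.0111
```

```bash
python3 ft.py; python3 -c "
from h import *;print(robot.get_state()['width'])"
```

```text
[ 0.69 -5.65  2.73] [0.34 0.33 0.37] [0.47391115 0.18506249 0.23801562] [-0.78 -0.1   0.32] 19.8333
0.01094762036550902
```

Request:
servo_tool --plan '[[[0, 0, -1, 0, -1], [0, 0, -2, 0, -1], [0, 0, -3, 0, -1], [0, 0, -3, 0, -1], [0, 0, -3, 0, -1]]]'

```text
time: 20.25
tool_pos: [0.4739, 0.185, 0.2405]
tool_rot: [-0.674, 0.739, -0.003, 0.002]
ft_force: [2.7, -3.1, -3.2]
width: 0.0114
```

```bash
python3 ft.py
```

```text
[ 3.07 -3.57 -3.4 ] [0.24 0.47 0.62] [0.47388993 0.18499801 0.24093473] [-0.48 -0.52  0.23] 20.55
```

Request:
servo_tool --plan '[[[0.5, 0, -1, 0, -1], [1, 0, -2, 0, -1], [1, 0, -3, 0, -1], [1, 0, -3, 0, -1], [1, 0, -3, 0, -1]]]'

```text
time: 20.97
tool_pos: [0.4739, 0.1848, 0.2442]
tool_rot: [-0.674, 0.739, -0.002, 0.003]
ft_force: [4.6, 2.7, -4.3]
width: 0.0104
```

```bash
python3 ft.py
```

```text
[ 3.88  3.05 -3.89] [0.53 0.35 0.35] [0.47386513 0.18477903 0.24419745] [ 0.54 -0.6   0.26] 21.2667
```

Request:
servo_tool --plan '[[[0, 0, -1, 0, -1], [0, 0, -2, 0, -1], [0, 0, -3, 0, -1], [0, 0, -3, 0, -1], [0, 0, -3, 0, -1]]]'

```text
time: 21.68
tool_pos: [0.4738, 0.1848, 0.2445]
tool_rot: [-0.674, 0.739, -0.002, 0.003]
ft_force: [9.6, 1.9, -14.2]
width: 0.0108
```

```bash
python3 ft.py
```

```text
[  9.71   2.55 -14.04] [0.32 0.67 0.57] [0.47382568 0.18481055 0.244475  ] [ 0.38 -1.43  0.33] 21.9833
```

Request:
servo_tool --plan '[[[0, 0, 2, 0, -1], [0, 0, 5, 0, -1], [0, 0, 9, 0, -1], [0, 0, 13, 0, -1], [0, 0, 17, 0, -1], [0, 0, 20, 0, -1], [0, 0, 22, 0, -1], [0, 0, 23.4, 0, -1], [0, 0, 23.4, 0, -1], [0, 0, 23.4, 0, -1], [0, 0, 23.4, 0, -1]]]'

```text
time: 22.9
tool_pos: [0.4739, 0.1849, 0.2207]
tool_rot: [-0.674, 0.739, -0.002, 0.003]
ft_force: [1.2, 1.5, -0.6]
width: 0.0114
```

```bash
python3 ft.py;  python3 look.py p scene,330,135,60,70 top,230,160,80,80
```

```text
[ 0.94  1.26 -1.23] [0.58 0.72 0.32] [0.47391407 0.18486899 0.22072217] [ 0.21 -0.27  0.3 ] 23.2
{'time': np.float64(23.3), 'tool_pos': array([0.4739, 0.1849, 0.2207]), 'tool_rot': array([-0.6741,  0.7386, -0.002 ,  0.0029]), 'ft_force': array([ 2.4813,  2.0008, -2.2342]), 'width': np.float64(0.011), 'joint_positions': array([ 2.6690e-01, -1.8620e-01,  1.9844e+00, -1.1000e-03,  1.3364e+00,
        1.9293e+00])}
tool yaw 264.7676487777596
```

View pics/p.png

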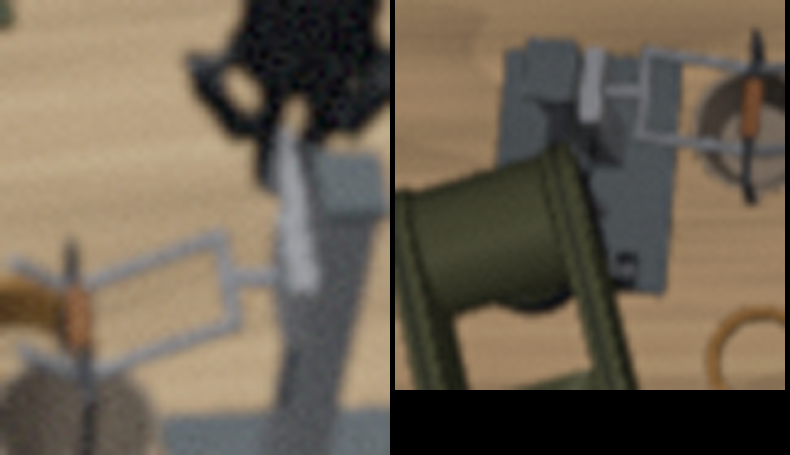

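Request:
servo_tool --plan '[[[0, 0, 0, 0, -0.7], [0, 0, 0, 0, -0.6], [0, 0, 0, 0, -0.4], [0, 0, 0, 0, -0.2], [0, 0, 0, 0, -0.1], [0, 0, 0, 0, -0.1], [0, 0, -10, 0, -0.1], [0, 0, -30, 0, -0.1], [0, 0, -60, 0, -0.1], [0, 0, -90, 0, -0.1], [0, 0, -120, 0, -0.1], [40, 20, -130, 0, -0.1], [80, 40, -130, 0, -0.1], [120, 70, -130, 0, -0.1], [160, 80, -130, 0, -0.1], [200, 80, -130, 0, -0.1], [240, 80, -130, 0, -0.1], [240, 80, -130, 0, -0.1], [240, 80, -130, 0, -0.1]]]' --force 20

```text
time: 24.88
tool_pos: [0.3708, -0.0494, 0.3508]
tool_rot: [-0.672, 0.741, -0.003, 0.003]
ft_force: [-0.0, 0.8, -0.1]
width: 0.0384
```

Run:
```python
from h import *
o=[]
for n,(x,y,w,h) in (("scene",(320,145,100,105)),("top",(240,155,90,80))):
    im=np.mean([robot.capture(n).astype(float) for _ in range(12)],0)[:,:,::-1].astype(np.uint8)
    cv2.imwrite(f"pics/q_{n}_full.png",im)
    k=5.7 if n=="scene" else 7
    cv2.imwrite(f"pics/q_{n}.png",cv2.resize(im[y:y+h,x:x+w],None,fx=k,fy=k,interpolation=cv2.INTER_CUBIC))
```

```text
(no output)
```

View pics/q_scene.png

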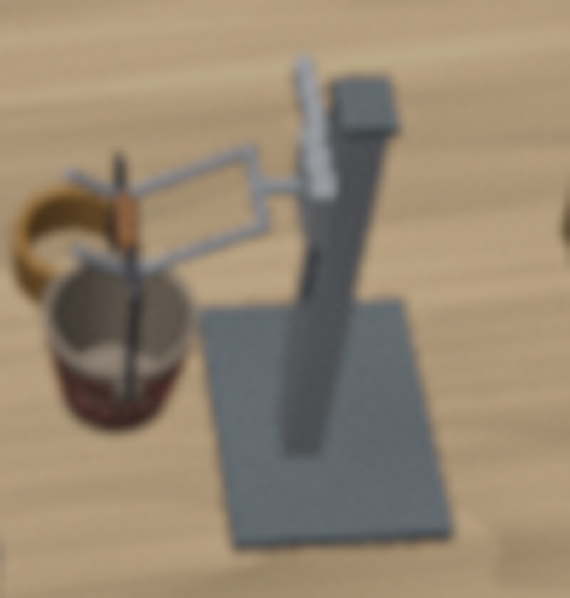

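View pics/q_top.png

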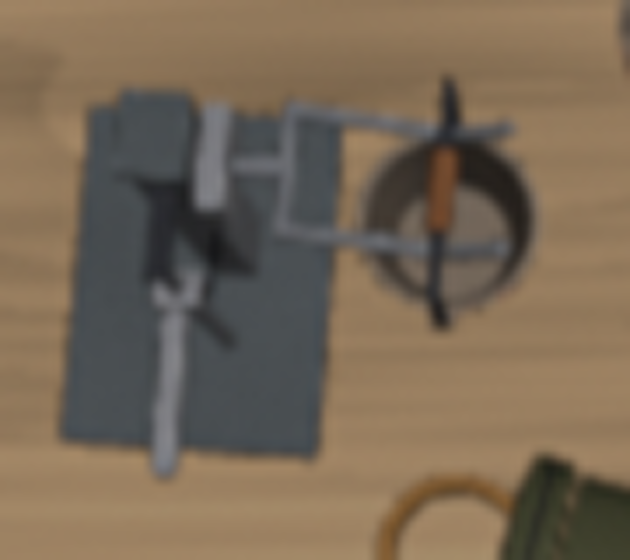

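```bash
cat > mk.py <<'E'
from h import *
Q=[0.60073378,0.17250185,1.4802315]
def run(n,reg,P0,A,B,lo=-.005,hi=.04,mask=None):
    a=cv2.imread(A).astype(np.float32).mean(2);b=cv2.imread(B).astype(np.float32).mean(2)
    x,y,w,h=reg;k=8
    a=cv2.resize(a,None,fx=k,fy=k,interpolation=cv2.INTER_CUBIC);b=cv2.resize(b,None,fx=k,fy=k,interpolation=cv2.INTER_CUBIC)
    t=a[y*k:(y+h)*k,x*k:(x+w)*k];P=place(*Q,np.array([P0]))[0];res=[]
    for dz in np.arange(lo,hi,.0005):
        d=(proj(n,P-[0,0,dz])-proj(n,P))[0]*k
        X=int(round(x*k+d[0]));Y=int(round(y*k+d[1]))
        s=b[Y:Y+h*k,X:X+w*k]; res.append((np.corrcoef(t.ravel(),s.ravel())[0,1],dz))
    res.sort(reverse=True);print(n,[(round(float(c),3),round(float(d),4)) for c,d in res[:3]])
L="pics/l_%s_full.png";R="pics/q_%s_full.png";Z="pics/%s0.png"
print('marker start->now')
for A in(L,Z):
  for reg in ((370,148,8,9),(369,149,9,7),(371,149,5,5),(370,150,9,7)): run('scene',reg,(0,.14,.25),A%'scene',R%'scene')
  for reg in ((259,215,9,9),(257,218,12,7)): run('top',reg,(0,.14,.25),A%'top',R%'top')
print('hook l->q'); run('scene',(352,165,18,24),(-.07,0,.28),L%'scene',R%'scene')
print('hook 0->q')
for reg in ((361,163,9,20),(361,175,8,9),(355,164,12,8),(355,176,14,10),(366,170,6,6)): run('scene',reg,(-.06,0,.302),Z%'scene',R%'scene')
E
python3 mk.py
```

```text
marker start->now
scene [(0.503, 0.0365), (0.502, 0.036), (0.5, 0.0355)]
scene [(0.485, 0.021), (0.485, 0.0205), (0.485, 0.022)]
scene [(0.584, 0.0325), (0.575, 0.032), (0.567, 0.0285)]
scene [(0.533, 0.0025), (0.532, 0.0035), (0.532, 0.003)]
top [(0.968, 0.023), (0.968, 0.0225), (0.968, 0.0175)]
top [(0.961, 0.0175), (0.961, 0.017), (0.961, 0.0165)]
scene [(0.519, 0.036), (0.519, 0.0365), (0.519, 0.0355)]
scene [(0.518, 0.021), (0.518, 0.0225), (0.517, 0.0235)]
scene [(0.577, -0.0045), (0.575, -0.004), (0.571, -0.005)]
scene [(0.508, 0.0035), (0.508, 0.003), (0.507, 0.006)]
top [(0.966, 0.0175), (0.966, 0.017), (0.966, 0.0165)]
top [(0.961, 0.0175), (0.961, 0.017), (0.961, 0.0165)]
hook l->q
scene [(0.995, -0.0), (0.991, -0.0005), (0.991, 0.0005)]
hook 0->q
scene [(0.765, 0.0225), (0.762, 0.023), (0.76, 0.022)]
scene [(0.886, 0.021), (0.885, 0.022), (0.885, 0.0215)]
scene [(0.811, 0.025), (0.807, 0.0245), (0.807, 0.024)]
scene [(0.867, 0.021), (0.863, 0.0205), (0.862, 0.022)]
scene [(0.877, 0.0225), (0.871, 0.022), (0.871, 0.0215)]
```

Run:
```python
from cell import robot
s=robot.get_state();print(s['time'],s['ft_force'],s['width'])
print(robot.finish_job())
```

```text
26.0833 [-0.92144736  0.15099855  0.39001227] 0.038435556773882655
the job is handed in; nothing more can be done
None
```

I hung the planter on the double hook by its sleeve, lowered it slowly until the spring carried all its weight, let go, then set the marker level with the pointer. I handed the job in at about 26 s with the arm clear; no verdict came back.

- **Hanging:** the last pictures show the wire lying in both Vs and the sleeve between the prongs. The hook did not move between the pictures taken before and after the marker was set.
- **Reading:** the hook sank about 22 to 23 mm by picture, with single matches from 21 to 25 mm. That is roughly 0.25 kg. The wrist force when lifting agrees, at 2 to 3.5 N with noise.
- **Marker:** I pushed it up to its top stop and then moved it 23.5 mm down by the arm's own position. That should leave it within about 1 to 2 mm of the pointer, against a limit of 4 mm.
- **Bystanders:** I saw nothing touched. I did not measure their positions again after the marker was set. A check while the planter hung found them within about 11 mm of their first readings, which is within the detector's scatter.

Two checks were weak:
- **Marker travel by picture:** the scene-camera matches were too poor to use. The top camera gave mostly 17 to 18 mm of travel from the start, with one match at 23 mm. The arm's position implies about 17 to 19 mm, so the two roughly agree.
- **Pointer and index line:** I never saw them clearly enough to compare the two directly.

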